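# Draw the jar tray out of the rack with the pull hook

### The job

Pick up the pull hook by its handle, drop its toe into the wire eye on the front of the tray that stands back in the low rack, and drag the tray out along its runner until it comes up against the two stop cheeks, wherever they are clamped. Seat it there with a steady pull of about 15 N held for one second, never pulling or pressing on the tray with more than 20 N. Then unhook, leaving the tray drawn out with both jars upright in it, and stand the hook back down on its handle on the open table clear of the rack; draw the tray with the hook alone and leave the other things where they are.

Things in the scene. Friction and masses are not known exactly. Their poses are not given: they have to be found in the camera images.
- rack: Low pale-wood rack, fixed: runner board 5 mm thick between side rails 25 mm high (channel 168 mm wide), open wire top on four posts (wires' underside 134 mm up). Origin: on the table under the middle of the wire top's front edge; x points into the rack, z up. Board and rails run from x = -115 mm (open end, in front of the wire top) to 255 mm (closed back); the tray is drawn along -x.
- stop: Stop on the runner's open end: two fixed steel bars on the rails and, clamped anywhere along them, a crosswise carriage with two dark cheeks 22 mm wide, 116 mm apart (up to 46 mm above the table; strip between them only 8 mm). Origin: middle of the bars, 25 mm up; axes as the rack's. The carriage is not measured: the tray's front wall meets the cheeks 45 to 75 mm in front of the wire top's front edge.
- tray: Loose aluminium tray 150 mm long (x), 160 wide (y), 36 high, sliding on the board with 4 mm play each side; 0.35 to 0.8 kg with its jars, sliding takes about 2 to 5 N, then the pull rises steeply at the rigid stop. Origin: centre of its underside, 5 mm above the table; x points into the rack. Front wall at x = -75 mm.
- tray_eye (a point): Centre of the opening of the horizontal wire eye on the middle of the tray's front wall: 34 mm above the table, 18 mm in front of the wall. Vertical hole 26 mm wide (y), 33 mm long (x), outer corners cut off; wire 6 mm thick, so the eye projects 39 mm. Axes as the tray's.
- hook_grip (a point): Centre of the pull hook's wooden grip, 30 mm above the handle's underside. Grip 24 mm thick (y), 62 long (x), 8 to 52 mm above the underside, between two end blocks 14 mm long, 44 wide, 54 high on which the tool stands, rod level. x points along the rod to the toe, z up. 0.16 kg, balances near the grip.
- hook_toe (a point): Lower tip of the hook's toe, 8 mm above the handle's underside. The steel rod (8 mm thick, axis 42 mm above the underside) runs to 220 mm ahead of the grip's centre and bends straight down to this round tip; the toe stands 30 mm clear below the rod. Axes as the grip's.
- jar_short: Short ink jar with red lid, 68 mm in diameter, 63 mm high, standing in the tray, toward its front. Origin: centre of its underside.
- jar_tall: Ink jar with orange lid, 74 mm in diameter, 85 mm high, standing in the tray beside the short one. Origin: centre of its underside.
- white_jar: White ink jar, 71 mm in diameter, 99 mm high, a bystander. Origin: centre of its underside.
- clamp: Dark spring clamp lying flat, 40x111x24 mm, a bystander. Origin: its underside.
- marker: Black felt marker lying flat, 16x136x17 mm, a bystander. Origin: centre of its underside.
There are look-alikes about, which are no part of the job. Leave any green look-alike of the jar_short alone.

How it is judged:
By the outcome, as a careful person would: the job done as asked, in the order asked, and still so for the second after the job is handed in, with the robot touching nothing.
It also fails if it takes over 72 s, if anything falls off the work surface, if the arm or the gripper's body presses on something with over 40 N, if the wrist force passes 120 N, or if a joint passes its speed limit or range.

### The arm

A 6-joint arm with a two-finger parallel gripper is mounted at the origin on the work surface; the furniture and walls round the work are solid. World frame = base frame: x ahead of the robot, y to its left, z up, the work surface at z = 0. Lengths are in mm, angles in degrees, forces in N, time in s.
With the tool pointing down it reaches from about 350 to 850 mm from the base axis. Payload 8.1 kg.
Tool frame: the origin (TCP) lies at the very end of the fingers, on their centre line; the grasp point (between the pads) lies 19 mm behind it (r.grip_depth is the distance from the TCP to the grasp point, in mm); y points along the fingers, z is the direction in which the jaws open and shut, and the axes are right-handed (so a half turn about y gives the same grasp; the last joint's range is limited). The gripper opens to 85 mm and grips with 20 to 120 N. Pads are 22 mm wide; open, the fingers measure 114 mm over their backs; the gripper's body (76 mm by 85 mm) begins 54 mm behind the grasp point. The pads swing forward as they close: fully open they stand 13 mm farther back than shut.
Start: joints at [59.565, 7.471, 85.268, -0, 87.261, -4.893], TCP at [258.688, 541.374, 231.292] pointing down, gripper open.
Joint ranges: [-169.43, 169.43], [-51.17, 129.36], [1.28, 143.12], [-76.62, 256.62], [0, 156.53], [-152.29, 152.29]. Speed limits (degrees/s): [136.94, 136.94, 159.86, 180, 180, 180].

### API

Orientations are given as [roll, pitch, yaw] about the fixed x, y, z axes, in that order (R = Rz(yaw) Ry(pitch) Rx(roll)).
In Python, from bench import readout, eyes, r gives the robot as it stands. The module is installed in compiled form; this text tells all that it offers.
- The arm moves only by the tool move_arm, never from a script. Its argument "motion" is text: rows parted by semicolons, each of 6 numbers parted by spaces: the shift along the world's x, y, z in cm, then the turn, a rotation vector about the world's x, y, z in degrees. A call has 1 to 10 rows; each row is the pose to reach, as a shift and turn from the pose commanded when the call began; what a row does not reach only later rows make up. A row lasts 1/12 s, in which the tool goes at most 41.7 mm and 7.16 degrees, less where a joint would pass 70% of its speed; a pose out of reach is approached as far as the arm can. A call with a gripper value outside its range is refused whole. "fingers" is the finger opening in cm, from 0 to 8.54, set as the call begins (left out, the last holds). The fingers move at their own pace and stop on an object; "squeeze" is the grip in N (left out, the last holds). Time passes only in rows, so rows that repeat a pose let the fingers close. It gives the time, the measured TCP pose, the force and the opening at its end, in the units of the state.
- readout.sense(): the state, without advancing time (a new reading comes with each control period).
- eyes.snapshot(name): name is "scene" or "top"; returns a dict with "image" (480x640x3 uint8, blue, green, red), "fx", "fy", "cx", "cy" (pixels), "dist_coeffs" ([k1, k2, p1, p2, k3] as OpenCV has them; the pictures are not rectified), "world_to_cam" (4x4, takes a point from world to camera coordinates). Camera axes: x right, y down, z forward; pixel columns grow to the right and rows downward; lengths in mm; the calibration is good to about 2 mm. A picture is of the moment at which its call begins. There is no depth.
- r.hand_in(): hands the job in, once; it reports no verdict.
The state is a dict: "time": time; "joint_pos": joint angles; "qd": joint speeds; "joint_efforts": joint torques, N m; "tool_pos": TCP position; "tcp_rot": TCP orientation; "ft_force": force on the tool from outside, world axes, zero at the start; "wrist_torque": the same for the moment, N m; "finger_gap": finger opening in mm.
Only numpy, scipy, OpenCV 4.12 (cv2) and the standard library are available. Lean on these libraries where they do the work, as an engineer would, in place of code of your own. Each camera call takes 0.05 s, during which the arm holds its last target. There are 200 camera calls.

## Working session

There is one attempt and no reset: what is moved stays moved. The work goes in short steps, Python scripts to look and compute and a tool call to move; the robot and the scene stay as the last step left them, time stands still between calls to the robot, and variables do not carry over. Pictures are saved under pics/ and viewed, about 8 in all and at most 12, crops included, and the job is handed in when it is done.

Besides the shell and the picture viewer there is one more tool, called after "Emit:" as name(argument=value, ...) on one line, values as JSON. move_arm: Moves the arm, as the interface text tells. Its arguments: {"type":"object","properties":{"motion":{"type":"string"},"fingers":{"type":"number"},"squeeze":{"type":"number"}},"required":["motion"]}

```bash
mkdir -p pics; cat > h.py <<'E'
import numpy as np, cv2
from bench import readout, eyes, r
def snap(n,f):
    s=eyes.snapshot(n); cv2.imwrite(f'pics/{f}.png',s['image']); np.save(f'pics/{f}.npy',{k:np.array(v) for k,v in s.items()},allow_pickle=True); return s
def load(f): return np.load(f'pics/{f}.npy',allow_pickle=True).item()
def K(s): return np.array([[s['fx'],0,s['cx']],[0,s['fy'],s['cy']],[0,0,1]],float)
def ray(s,p):
    u=cv2.undistortPoints(np.array([[p]],float),K(s),np.array(s['dist_coeffs'],float))[0,0]
    T=np.array(s['world_to_cam']);R=T[:3,:3];return -R.T@T[:3,3],R.T@np.array([u[0],u[1],1])
def atz(s,p,z):
    c,d=ray(s,p);return c+d*(z-c[2])/d[2]
def proj(s,P):
    T=np.array(s['world_to_cam']);return cv2.projectPoints(np.atleast_2d(np.array(P,float)),cv2.Rodrigues(T[:3,:3])[0],T[:3,3],K(s),np.array(s['dist_coeffs'],float))[0][:,0]
E
python3 -c "
from h import *
for n in('scene','top'):
    s=snap(n,n+'0');print(ray(s,(320,240)),s['fx'])
print(readout.sense())"
```

```text
(array([-415.64294271, -695.38108722,  725.61421553]), array([ 0.63817966,  0.59625471, -0.48720581])) 525.2304072095861
(array([ 361.30798336,   82.1369706 , 1173.10407602]), array([ 0.08763682, -0.03388179, -0.99584851])) 529.4166758326288
{'time': 0.1, 'joint_pos': array([ 5.95638486e+01,  7.50985803e+00,  8.53224936e+01,  3.84749187e-04,
        8.72604839e+01, -4.89270358e+00]), 'qd': array([ 0.04788437, -0.04375752, -0.0704824 , -0.01852321,  0.06625234,
       -0.01556088]), 'joint_efforts': array([ 1.03930393e-03, -5.70955575e+01, -5.01939404e+01, -1.76508406e-04,
        8.30118195e-03,  6.47960474e-05]), 'tool_pos': array([258.44729224, 540.95178507, 230.36417476]), 'tcp_rot': array([-9.00924645e+01,  8.30082171e-03, -2.55434732e+01]), 'ft_force': array([-0.46783395, -0.16622369,  0.42252355]), 'wrist_torque': array([-0.01197129,  0.01923007, -0.03421242]), 'finger_gap': 85.48290909473276}
```

View pics/top0.png

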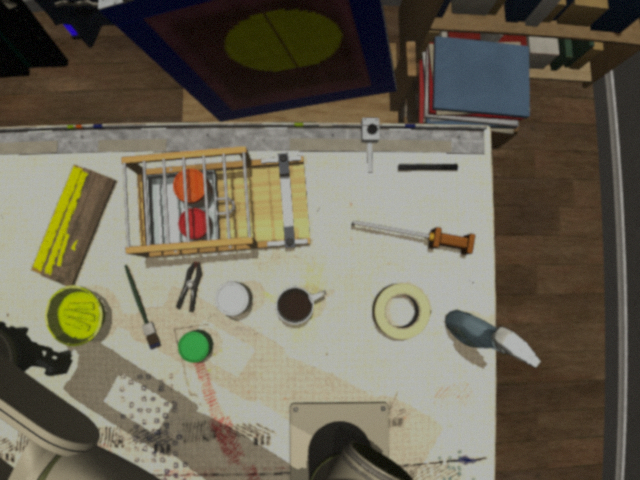

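View pics/scene0.png

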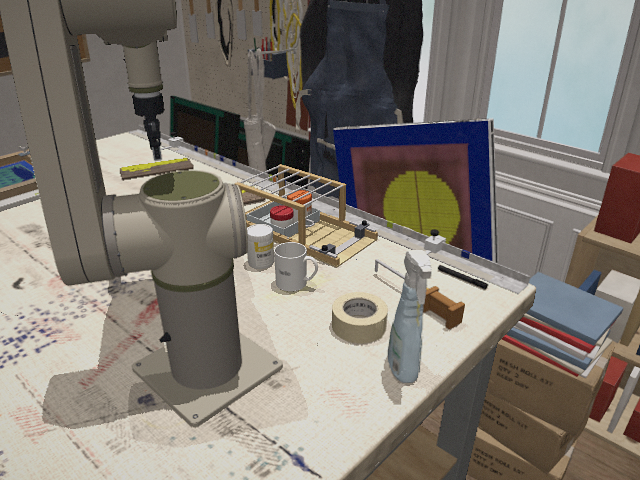

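The top view shows:
- the rack at (122–310, 150–255), with its open end to the right (world −y) and the tray eye near (226,208);
- the stop carriage near (287,200);
- the hook with its toe at (354,225) and handle at (452,239).

Things that could be taken for the hook are the brush (140,305), the pen (427,167) and the edge bracket (370,140). The only wooden handle with a bent rod is at (452,239). The green lid at (195,346) is the look-alike jar. I'll check the choice in one close crop.

```bash
python3 -c "
from h import *
s=load('top0');a=s['image']
A=cv2.resize(a[140:265,115:315],None,fx=4,fy=4,interpolation=cv2.INTER_CUBIC)[:, :800]
B=cv2.resize(a[205:260,340:490],None,fx=4,fy=4,interpolation=cv2.INTER_CUBIC)
B=cv2.copyMakeBorder(B,0,0,0,200,0);A=A[:380+0]
cv2.imwrite('pics/c1.png',np.vstack([cv2.resize(a[145:260,115:315],None,fx=4,fy=4,interpolation=cv2.INTER_CUBIC)[:380],B]))
for n,p,z in [('gripA',(432,236),54),('gripB',(473,242),54),('toe',(354,225),42),('railfrontout',(310,245),25),('railfrontin',(303,152),25),('eye',(226,208),34)]: print(n,atz(s,p,z).round(1))
"
```

```text
gripA [ 469.  -197.1   54. ]
gripB [ 456.3 -287.8   54. ]
toe [493.5 -29.7  42. ]
railfrontout [451.4  64.9  25. ]
railfrontin [657.7  80.4  25. ]
eye [531.  247.3  34. ]
```

View pics/c1.png

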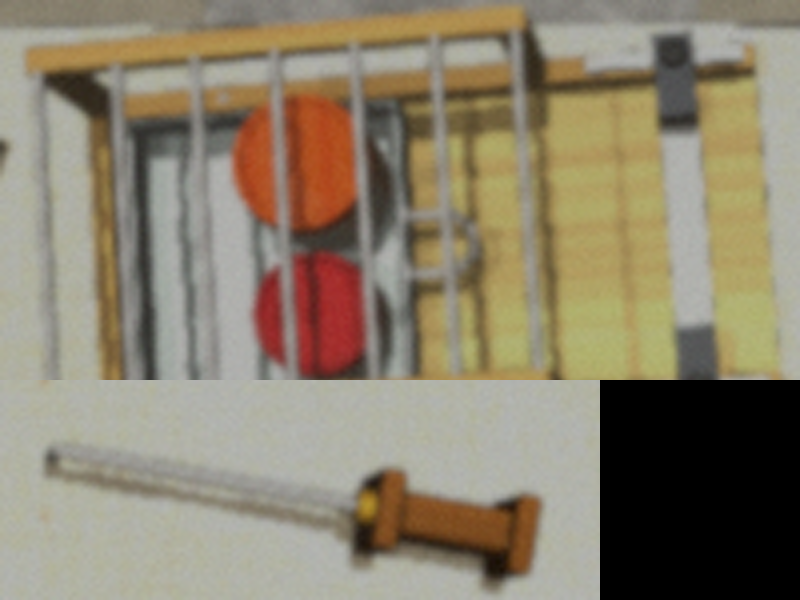

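```bash
cat > m.py <<'E'
from h import *
s=load('top0')
def t(x,y,z): return atz(s,(115+(x+.5)/4-.5,145+(y+.5)/4-.5),z)
def b(x,y,z): return atz(s,(340+(x+.5)/4-.5,205+(y-380+.5)/4-.5),z)
f=b(392,510,54);k=b(522,535,54);toe=b(55,448,46)
g=(f+k)/2;d=toe-g;print('front/rear',f.round(1),k.round(1),np.linalg.norm(f-k),'grip',g.round(1),'toe',toe.round(1),'L',np.linalg.norm(d[:2]),'yaw',np.degrees(np.arctan2(d[1],d[0])), np.degrees(np.arctan2((f-k)[1],(f-k)[0])))
e1=t(440,215,37);e2=t(440,270,37);print('eye',((e1+e2)/2).round(1),np.linalg.norm(e1-e2),'tip',t(481,243,34).round(1),'wall',t(410,243,41).round(1))
L=lambda n,p,q,z:(print(n,t(*p,z).round(1),t(*q,z).round(1),np.degrees(np.arctan2(*(t(*p,z)-t(*q,z))[1::-1]))))
L('boardend',(765,100),(778,375),5)
L('frontwire',(520,35),(542,370),137)
L('topframe',(30,62),(524,22),140)
L('cheekL',(660,80),(680,360),46)
L('traywall',(404,110),(412,370),41)
E
python3 m.py
```

```text
front/rear [ 466.6 -209.4   54. ] [ 453.3 -281.3   54. ] 73.0894275639848 grip [ 460.  -245.4   54. ] toe [500.3 -28.   46. ] L 221.03752088547327 yaw 79.49712520958391 79.51254498735412
eye [536.6 249.9  37. ] 30.068385195508647 tip [536.7 228.   34. ] wall [535.7 265.6  41. ]
boardend [622.4  73.9   5. ] [467.7  66.5   5. ] 2.7294598699697126
frontwire [625.7 197.  137. ] [458.  184.1 137. ] 4.389298361374419
topframe [613.  443.9 140. ] [631.6 194.8 140. ] 94.27154479999196
cheekL [624.1 131.   46. ] [471.9 119.4  46. ] 4.34509571323834
traywall [608.7 270.2  41. ] [466.9 263.5  41. ] 2.6930915012231362
```

Emit:
move_arm(motion="1 -3.9 0 0 0 -3.7;2 -7.8 0 0 0 -7.4;3 -11.7 0 0 0 -11.1;4 -15.6 0 0 0 -14.8;5 -19.5 0 0 0 -18.5;6 -23.4 0 0 0 -22.2;7 -27.3 0 0 0 -25.9;8 -31.2 0 0 0 -29.6;9 -35.1 0 0 0 -33.3;10 -39 0 0 0 -37")

```text
time: 0.93
tool_pos: [358.4, 149.6, 231.1]
tcp_rot: [-90.0, -0.0, -62.7]
ft_force: [0.9, 0.4, 1.1]
finger_gap: 85.7
```

Emit:
move_arm(motion="1 -3.9 0 0 0 -3.8;2 -7.8 0 0 0 -7.6;3 -11.7 0 0 0 -11.4;4 -15.6 0 0 0 -15.2;5 -19.5 0 0 0 -19;6 -23.4 0 0 0 -22.8;7 -27.3 -2 0 0 -26.6;8 -31.2 -5 0 0 -30.4;9 -35.1 -8 0 0 -34.2;10.1 -39 -10 0 0 -38")

```text
time: 1.77
tool_pos: [453.5, -220.1, 140.8]
tcp_rot: [-90.1, 0.0, -100.8]
ft_force: [1.2, 1.4, 0.5]
finger_gap: 85.3
```

Emit:
move_arm(motion="0 -0.7 0 0 0 0;0 -0.7 0 0 0 0;0 -0.7 0 0 0 0")

```text
time: 2.02
tool_pos: [453.9, -225.6, 142.8]
tcp_rot: [-90.1, 0.1, -100.6]
ft_force: [-0.7, 0.3, -0.6]
finger_gap: 85.3
```

Emit:
move_arm(motion="0.3 -1 -2 0 0 0;0.6 -2 -4 0 0 0;0.6 -2 -4.5 0 0 0;0.6 -2 -4.5 0 0 0")

```text
time: 2.35
tool_pos: [459.7, -244.1, 97.5]
tcp_rot: [-90.1, 0.1, -100.5]
ft_force: [-0.2, 0.3, 0.3]
finger_gap: 85.5
```

```bash
python3 -c "
from h import *
s=snap('top','top1');q=snap('scene','scene1')
print(proj(s,[[460,-245,54],[460,-245,98]]),proj(q,[[460,-245,54]]))
A=cv2.resize(s['image'][190:290,385:525],None,fx=2.8,fy=2.8,interpolation=cv2.INTER_CUBIC)
B=cv2.resize(q['image'][230:370,350:490],None,fx=2.8,fy=2.8,interpolation=cv2.INTER_CUBIC)
A=cv2.copyMakeBorder(A,0,B.shape[0]-A.shape[0],0,0,0)
cv2.imwrite('pics/c2.png',np.hstack([A,B]))"
```

```text
[[453.77910622 240.25034561]
 [459.7658399  238.41040397]] [[441.29065217 296.93940571]]
```

View pics/c2.png

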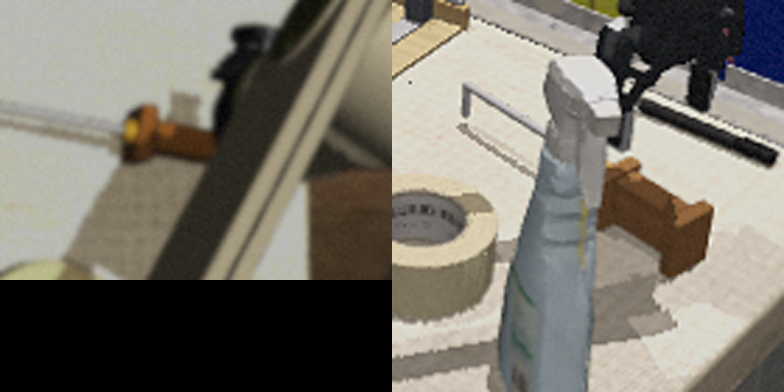

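The left crop shows the hook handle uncovered beside the gripper (front block at ~(140,132)). The right crop shows the open fingers straddling above the grip, with tips at ~(625,140) and (705,100). The aim matches, so I'll go down and grasp.

Emit:
move_arm(motion="0 0 -2.5 0 0 0;0 0 -5 0 0 0;0 0 -7 0 0 0;0 -0.1 -8.5 0 0 0;0 -0.1 -8.5 0 0 0;0 -0.1 -8.5 0 0 0")

```text
time: 2.95
tool_pos: [460.5, -246.3, 13.8]
tcp_rot: [-90.0, 0.0, -100.5]
ft_force: [-0.5, 0.3, 0.1]
finger_gap: 85.4
```

Emit:
move_arm(motion="0 0 0 0 0 0;0 0 0 0 0 0;0 0 0 0 0 0;0 0 0 0 0 0;0 0 0 0 0 0;0 0 0 0 0 0;0 0 0 0 0 0;0 0 0 0 0 0", fingers=1.5, squeeze=80)

```text
time: 3.62
tool_pos: [461.0, -247.3, 13.8]
tcp_rot: [-89.9, -0.0, -100.5]
ft_force: [0.7, 0.3, 6.4]
finger_gap: 23.3
```

```bash
python3 -c "
from h import *
print(readout.sense())"
```

```text
{'time': 3.6167, 'joint_pos': array([-3.38314732e+01,  8.39538380e+00,  1.08418088e+02,  5.81868812e-03,
        6.30961259e+01, -2.32876754e+01]), 'qd': array([ 0.02870514, -0.05994082,  0.00699908, -0.00922395, -0.04666957,
       -0.03433983]), 'joint_efforts': array([-2.37948010e-01, -4.72233009e+01, -3.99165702e+01, -9.76031064e-02,
       -1.89553080e-01, -1.47146329e-03]), 'tool_pos': array([ 460.95614148, -247.27394684,   13.83669579]), 'tcp_rot': array([-8.99149096e+01, -3.09703312e-02, -1.00546450e+02]), 'ft_force': array([0.69558077, 0.34103666, 6.35567782]), 'wrist_torque': array([ 0.08686969,  0.1094545 , -0.0167992 ]), 'finger_gap': 23.327756599448}
```

Emit:
move_arm(motion="0 0 1 0 0 0;0 0 3 0 0 0;0 0 5 0 0 0;0 0 7 0 0 0;0 0 8 0 0 0;0 0 8 0 0 0")

```text
time: 4.12
tool_pos: [461.8, -247.9, 96.0]
tcp_rot: [-89.7, -0.1, -100.5]
ft_force: [0.1, -0.9, -1.5]
finger_gap: 23.0
```

Emit:
move_arm(motion="1.3 1 0 0 0 2;2.6 2 0 0 0 4;3.9 3 0 0 0 6;5.2 4 0 0 0 8;6.5 5 0 0 0 10;7.8 6 0 0 0 12;9.1 7 0 0 0 14;10.1 7.7 0 0 0 14;10.1 7.7 0 0 0 14;10.1 7.7 0 0 0 14")

```text
time: 4.95
tool_pos: [560.8, -169.4, 91.8]
tcp_rot: [-90.1, 0.0, -86.5]
ft_force: [1.1, 0.7, -1.2]
finger_gap: 23.4
```

```bash
python3 -c "
from h import *
s=snap('top','top2');q=snap('scene','scene2');st=readout.sense();print(st['tool_pos'],st['tcp_rot'],st['ft_force'])
A=cv2.resize(s['image'][145:265,200:420],None,fx=3.6,fy=3.6,interpolation=cv2.INTER_CUBIC)[:, :792]
B=cv2.resize(q['image'][160:320,230:500],None,fx=2.93,fy=2.93,interpolation=cv2.INTER_CUBIC)[:168+300,:792][:, :]
B=cv2.resize(q['image'][170:285,230:494],None,fx=3,fy=3,interpolation=cv2.INTER_CUBIC)[:, :792][:168*2]
A=A[:600-0]
B=B[:600-min(432,A.shape[0])+0]
cv2.imwrite('pics/c3.png',A);C=cv2.resize(q['image'][170:270,230:494],None,fx=3,fy=3,interpolation=cv2.INTER_CUBIC)
cv2.imwrite('pics/c3.png',np.vstack([A[:300],C[:300]]))"
```

```text
[ 560.3814469  -170.02441356   92.14067253] [-9.00827758e+01  1.79893891e-02 -8.65913245e+01] [ 0.39312072 -0.21910337 -1.1642047 ]
```

View pics/c3.png

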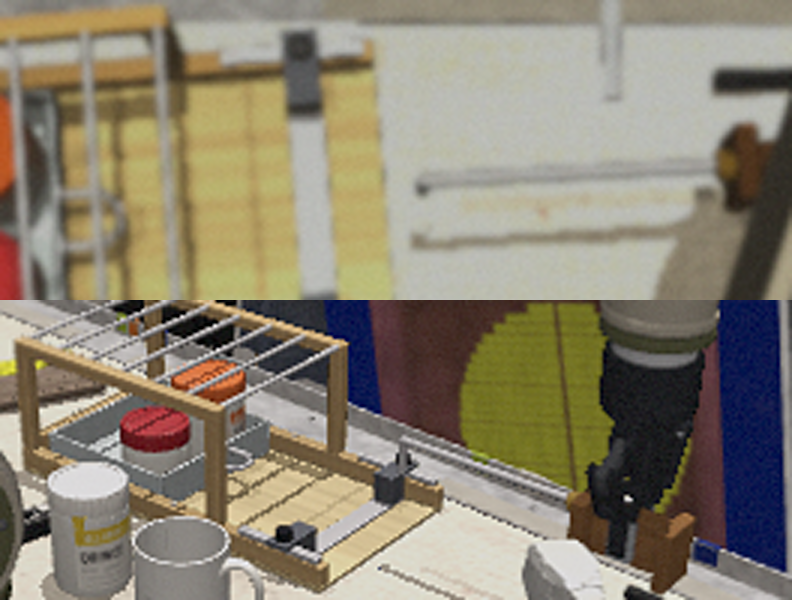

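The hook is held level. In the top crop its toe is at (421,183); in the scene crop its bend is at (402,440) and the tip at (403,463). The tray eye is at (95,222) in the top crop and about (238,458) in the scene crop. I'll triangulate both.

```bash
cat > tri.py <<'E'
from h import *
def tri(s,p,q,p2):
    c1,d1=ray(s,p);c2,d2=ray(q,p2)
    k=np.linalg.lstsq(np.c_[d1,-d2],c2-c1,rcond=None)[0]
    a,b=c1+k[0]*d1,c2+k[1]*d2;return (a+b)/2,np.linalg.norm(a-b)
T=lambda x,y:(200+(x+.5)/3.6-.5,145+(y+.5)/3.6-.5)
S=lambda x,y:(230+(x+.5)/3-.5,170+(y-300+.5)/3-.5)
if __name__=='__main__':
    s=load('top2');q=load('scene2')
    print('bend',tri(s,T(422,182),q,S(403,440)))
    print('toe at rod z120',atz(s,T(422,182),122),'tip z86',atz(s,T(423,189),86))
    f=[atz(s,T(x,y),122) for x,y in [(430,182),(715,166)]];d=f[0]-f[1];print('yaw',np.degrees(np.arctan2(d[1],d[0])))
    print('eye ctr tops',atz(s,T(92,222),37),'outer tip',atz(s,T(127,228),34),'tri tip',tri(s,T(127,228),q,S(252,463)))
    print('eye wires',atz(s,T(92,194),37),atz(s,T(92,248),37))
    for n,p in [('cheek inner face px top',(285,60)),('',(287,108))]: print(n,atz(s,T(*p),46))
    # cheek px mid
    print('strip',atz(s,T(290,120),8),atz(s,T(302,290),8), 'board end',atz(s,T(383,100),5),atz(s,T(391,290),5))
E
python3 tri.py
```

```text
bend (array([545.98420561,  50.93708756, 119.45441061]), np.float64(4.195787616229229))
toe at rod z120 [544.11172107  52.57073005 122.        ] tip z86 [546.28898427  50.98418026  86.        ]
yaw 93.63074814831499
eye ctr tops [534.24812811 248.65590723  37.        ] outer tip [531.04511738 227.88495635  34.        ] tri tip (array([533.68931104, 223.37315693,  40.43827393]), np.float64(10.311753586116588))
eye wires [551.27298189 248.91341915  37.        ] [518.48530651 248.42856522  37.        ]
cheek inner face px top [631.41143235 132.78452414  46.        ]
 [602.02271599 131.37475133  46.        ]
strip [602.5785052  131.12616322   8.        ] [496.58296256 123.16016113   8.        ] board end [616.05172795  73.51728085   5.        ] [497.04014723  68.44449547   5.        ]
```

Emit:
move_arm(motion="-0.2 2 -1.5 0 0 0;-0.3 5 -3.1 0 0 0;-0.5 8 -3.1 0 0 0;-0.6 11 -3.1 0 0 0;-0.8 14 -3.1 0 0 0;-0.9 17 -3.1 0 0 0;-1 18.8 -3.1 0 0 0;-1 19.8 -3.1 0 0 0;-1 19.8 -3.1 0 0 0;-1 19.8 -3.1 0 0 0")

```text
time: 5.88
tool_pos: [551.2, 27.5, 61.9]
tcp_rot: [-90.0, -0.0, -86.5]
ft_force: [-0.2, -0.4, -0.7]
finger_gap: 23.2
```

```bash
python3 -c "
from h import *
s=snap('top','top3');q=snap('scene','scene3');st=readout.sense();print(st['tool_pos'],st['tcp_rot'],st['ft_force'])
A=cv2.resize(s['image'][170:240,180:312],None,fx=6,fy=6,interpolation=cv2.INTER_CUBIC)[:300,:792]
C=cv2.resize(q['image'][195:245,260:392],None,fx=6,fy=6,interpolation=cv2.INTER_CUBIC)
cv2.imwrite('pics/c4.png',np.vstack([A,C]))"
```

```text
[551.32686636  26.76809791  61.93780794] [-8.99992536e+01 -2.97064843e-02 -8.66132098e+01] [ 0.54714403 -0.09881681 -0.62799202]
```

View pics/c4.png

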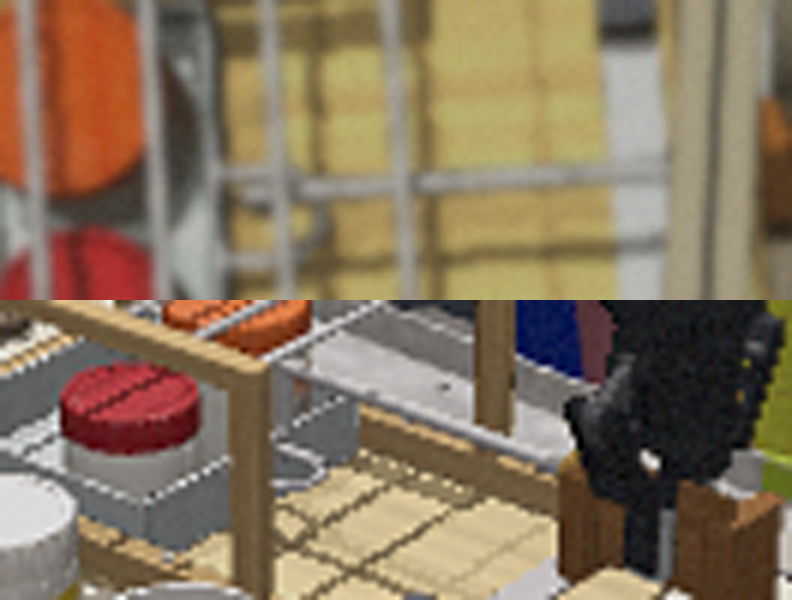

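```bash
python3 -c "
from h import *
s=load('top3');q=load('scene3')
a=lambda P:((proj(s,P)-[180,170]+.5)*6-.5).round(0).tolist()
b=lambda P:((proj(q,P)-[260,195]+.5)*6-.5+[0,300]).round(0).tolist()
x,y=536.3,247.8
P=[[x,y,56],[x,y,92],[x-.24,y+4,88],[535.5,249,34],[551.5,249,37],[519.5,249,37],[536.5,229,34]]
print(a(P));print(b(P))
i=lambda u,v,z:atz(s,(180+(u+.5)/6-.5,170+(v+.5)/6-.5),z)
print('rodend',i(242,190,90),'eye wires',i(265,175,36),i(265,258,36),'outer',i(325,218,34))
"
```

```text
[[268.0, 207.0], [253.0, 190.0], [243.0, 193.0], [274.0, 218.0], [273.0, 173.0], [272.0, 261.0], [329.0, 215.0]]
[[280.0, 429.0], [279.0, 361.0], [273.0, 366.0], [278.0, 470.0], [301.0, 454.0], [254.0, 476.0], [309.0, 483.0]]
rodend [536.73595218 251.993259    90.        ] eye wires [550.95588197 252.19849402  36.        ] [520.6858553  251.74233808  36.        ] outer [535.54755496 230.48174998  34.        ]
```

Emit:
move_arm(motion="0 0.1 -0.5 0 0 0;0 0.1 -1 0 0 0;0 0.1 -1.5 0 0 0;0 0.1 -1.8 0 0 0;0 0.1 -1.8 0 0 0;0 0.1 -1.8 0 0 0")

```text
time: 6.48
tool_pos: [550.8, 29.1, 43.4]
tcp_rot: [-90.1, 0.0, -86.6]
ft_force: [-0.7, 0.2, -0.7]
finger_gap: 22.8
```

Emit:
move_arm(motion="0 0 -0.2 0 0 0;0 0 -0.4 0 0 0;0 0 -0.6 0 0 0;0 0 -0.6 0 0 0")

```text
time: 6.82
tool_pos: [551.0, 29.3, 37.5]
tcp_rot: [-90.0, 0.0, -86.5]
ft_force: [-0.3, 0.1, -1.9]
finger_gap: 23.4
```

Emit:
move_arm(motion="0 0 -0.2 0 0 0;0 0 -0.5 0 0 0;0 0 -0.8 0 0 0;0 0 -1.1 0 0 0;0 0 -1.1 0 0 0")

```text
time: 7.23
tool_pos: [550.6, 29.2, 25.9]
tcp_rot: [-90.1, 0.0, -86.5]
ft_force: [-0.6, 0.7, -1.5]
finger_gap: 22.9
```

Emit:
move_arm(motion="0 -0.2 0 0 0 0;0 -0.4 0 0 0 0;0 -0.6 0 0 0 0;0.05 -0.8 0 0 0 0;0.06 -1 0 0 0 0;0.08 -1.2 0 0 0 0;0.09 -1.4 0 0 0 0;0.1 -1.6 0 0 0 0;0.11 -1.8 0 0 0 0;0.12 -2 0 0 0 0")

```text
time: 8.07
tool_pos: [552.4, 9.2, 26.9]
tcp_rot: [-90.0, 0.0, -86.5]
ft_force: [0.2, 3.9, -1.9]
finger_gap: 23.2
```

Emit:
move_arm(motion="0 -0.2 0 0 0 0;0 -0.4 0 0 0 0;0.04 -0.6 0 0 0 0;0.05 -0.8 0 0 0 0;0.06 -1 0 0 0 0;0.08 -1.2 0 0 0 0;0.09 -1.4 0 0 0 0;0.1 -1.6 0 0 0 0;0.11 -1.8 0 0 0 0;0.12 -2 0 0 0 0")

```text
time: 8.9
tool_pos: [553.7, -11.0, 26.9]
tcp_rot: [-90.0, 0.0, -86.5]
ft_force: [-0.8, 3.1, -1.6]
finger_gap: 23.2
```

```bash
python3 -c "
from h import *
s=snap('top','top4');q=snap('scene','scene4');st=readout.sense();print(st['tool_pos'],st['tcp_rot'],st['ft_force'],st['wrist_torque'])
A=cv2.resize(s['image'][170:240,180:312],None,fx=6,fy=6,interpolation=cv2.INTER_CUBIC)[:300,:792]
C=cv2.resize(q['image'][195:245,260:392],None,fx=6,fy=6,interpolation=cv2.INTER_CUBIC)
cv2.imwrite('pics/c5.png',np.vstack([A,C]))"
```

```text
[553.66969214 -11.26850551  26.90920615] [-9.00003341e+01 -1.72129837e-02 -8.65570859e+01] [-0.54290612  1.28133998 -0.60839448] [0.38460948 0.08574018 0.06546679]
```

View pics/c5.png

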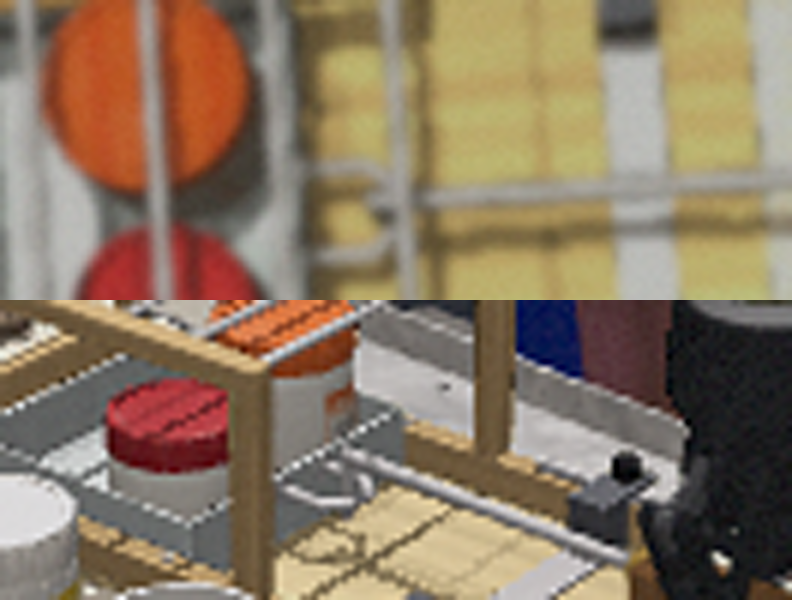

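The top crop shows the toe at the eye's front wire (375,200), with the tray about 30 mm out of its starting place. The scene crop shows both jars upright. I'll keep pulling.

Emit:
move_arm(motion="0 -0.2 0 0 0 0;0 -0.5 0 0 0 0;0.05 -0.8 0 0 0 0;0.07 -1.1 0 0 0 0;0.09 -1.4 0 0 0 0;0.11 -1.7 0 0 0 0;0.13 -2 0 0 0 0;0.15 -2.3 0 0 0 0;0.17 -2.6 0 0 0 0;0.19 -2.9 0 0 0 0")

```text
time: 9.83
tool_pos: [555.5, -40.1, 26.9]
tcp_rot: [-90.0, 0.0, -86.5]
ft_force: [-0.1, 4.2, -1.9]
finger_gap: 23.2
```

Emit:
move_arm(motion="0 -0.3 0 0 0 0;0 -0.6 0 0 0 0;0.05 -0.9 0 0 0 0;0.07 -1.2 0 0 0 0;0.09 -1.5 0 0 0 0;0.11 -1.8 0 0 0 0;0.13 -2.1 0 0 0 0;0.15 -2.4 0 0 0 0;0.17 -2.6 0 0 0 0;0.19 -2.8 0 0 0 0")

```text
time: 10.67
tool_pos: [557.4, -68.1, 26.9]
tcp_rot: [-90.0, -0.0, -86.5]
ft_force: [-0.4, 3.8, -1.6]
finger_gap: 23.2
```

Emit:
move_arm(motion="0 -0.2 0 0 0 0;0 -0.4 0 0 0 0;0.05 -0.6 0 0 0 0;0.06 -0.8 0 0 0 0;0.07 -1 0 0 0 0;0.08 -1.2 0 0 0 0;0.09 -1.4 0 0 0 0;0.1 -1.6 0 0 0 0;0.12 -1.8 0 0 0 0;0.13 -1.9 0 0 0 0")

```text
time: 11.5
tool_pos: [558.7, -87.1, 26.9]
tcp_rot: [-90.0, -0.0, -86.5]
ft_force: [-0.2, 3.8, -1.0]
finger_gap: 23.1
```

```bash
python3 -c "
from h import *
s=snap('top','top5');st=readout.sense();print(st['tool_pos'],st['tcp_rot'],st['ft_force'],st['wrist_torque'])
cv2.imwrite('pics/c6.png',cv2.resize(s['image'][145:265,180:320],None,fx=5,fy=5,interpolation=cv2.INTER_CUBIC))"
```

```text
[558.78703567 -87.21847593  26.95477879] [-8.99968514e+01 -1.07145334e-02 -8.65537332e+01] [-0.9218015   2.21569706 -2.65724072] [0.46047498 0.01797383 0.06054412]
```

View pics/c6.png

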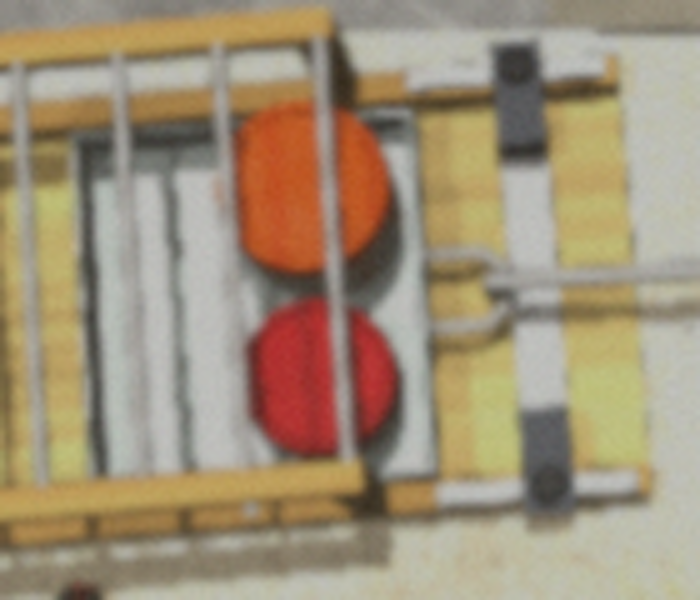

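The top crop shows the tray wall at x≈428 and the cheek faces at x≈513, so about 35 mm remain. Jars are upright.

Emit:
move_arm(motion="0 -0.2 0 0 0 0;0 -0.4 0 0 0 0;0.05 -0.6 0 0 0 0;0.06 -0.8 0 0 0 0;0.07 -1 0 0 0 0;0.08 -1.2 0 0 0 0;0.09 -1.4 0 0 0 0;0.1 -1.6 0 0 0 0;0.12 -1.8 0 0 0 0;0.13 -2 0 0 0 0")

```text
time: 12.38
tool_pos: [560.0, -107.0, 26.9]
tcp_rot: [-90.0, -0.0, -86.5]
ft_force: [-1.1, 3.1, -1.0]
finger_gap: 23.3
```

Emit:
move_arm(motion="0 -0.1 0 0 0 0;0.01 -0.2 0 0 0 0;0.02 -0.3 0 0 0 0;0.02 -0.35 0 0 0 0;0.03 -0.4 0 0 0 0;0.03 -0.45 0 0 0 0;0.03 -0.5 0 0 0 0")

```text
time: 12.97
tool_pos: [560.4, -111.8, 26.9]
tcp_rot: [-90.0, -0.0, -86.5]
ft_force: [0.3, 3.1, -0.6]
finger_gap: 23.1
```

Emit:
move_arm(motion="0 -0.05 0 0 0 0;0.01 -0.1 0 0 0 0;0.01 -0.15 0 0 0 0;0.01 -0.2 0 0 0 0")

```text
time: 13.3
tool_pos: [560.4, -113.8, 26.9]
tcp_rot: [-90.0, 0.0, -86.5]
ft_force: [-1.0, 3.4, -1.1]
finger_gap: 23.3
```

Emit:
move_arm(motion="0 -0.05 0 0 0 0;0.01 -0.1 0 0 0 0;0.01 -0.15 0 0 0 0;0.01 -0.2 0 0 0 0")

```text
time: 13.63
tool_pos: [560.5, -115.8, 26.9]
tcp_rot: [-90.0, -0.0, -86.5]
ft_force: [-0.1, 3.5, -2.2]
finger_gap: 23.1
```

Emit:
move_arm(motion="0 -0.04 0 0 0 0;0.01 -0.08 0 0 0 0;0.01 -0.12 0 0 0 0")

```text
time: 13.88
tool_pos: [560.7, -117.1, 26.9]
tcp_rot: [-90.0, -0.0, -86.5]
ft_force: [-0.5, 4.2, -1.6]
finger_gap: 23.4
```

Emit:
move_arm(motion="0 -0.04 0 0 0 0;0.01 -0.08 0 0 0 0;0.01 -0.12 0 0 0 0")

```text
time: 14.13
tool_pos: [560.7, -118.2, 26.9]
tcp_rot: [-90.0, -0.0, -86.5]
ft_force: [1.2, 2.9, -2.1]
finger_gap: 23.3
```

Emit:
move_arm(motion="0 -0.04 0 0 0 0;0.01 -0.08 0 0 0 0;0.01 -0.12 0 0 0 0")

```text
time: 14.38
tool_pos: [560.9, -119.4, 26.9]
tcp_rot: [-90.0, -0.0, -86.5]
ft_force: [-0.2, 2.8, -1.7]
finger_gap: 23.5
```

Emit:
move_arm(motion="0 -0.04 0 0 0 0;0.01 -0.08 0 0 0 0;0.01 -0.12 0 0 0 0")

```text
time: 14.63
tool_pos: [560.9, -120.6, 26.9]
tcp_rot: [-90.0, -0.0, -86.5]
ft_force: [0.4, 3.9, -2.2]
finger_gap: 23.0
```

Emit:
move_arm(motion="0 -0.04 0 0 0 0;0.01 -0.08 0 0 0 0;0.01 -0.12 0 0 0 0")

```text
time: 14.88
tool_pos: [561.1, -121.9, 26.9]
tcp_rot: [-90.0, -0.0, -86.5]
ft_force: [-0.5, 4.2, -1.2]
finger_gap: 23.5
```

Emit:
move_arm(motion="0 -0.04 0 0 0 0;0.01 -0.08 0 0 0 0;0.01 -0.12 0 0 0 0")

```text
time: 15.13
tool_pos: [561.2, -122.8, 26.9]
tcp_rot: [-90.0, 0.0, -86.5]
ft_force: [0.7, 5.2, -1.8]
finger_gap: 22.8
```

Emit:
move_arm(motion="0 -0.02 0 0 0 0;0 -0.04 0 0 0 0")

```text
time: 15.3
tool_pos: [561.1, -123.0, 26.8]
tcp_rot: [-90.0, 0.0, -86.6]
ft_force: [0.9, 6.2, -1.7]
finger_gap: 22.9
```

Emit:
move_arm(motion="0 -0.02 0 0 0 0;0 -0.04 0 0 0 0;0 -0.04 0 0 0 0")

```text
time: 15.55
tool_pos: [561.1, -123.1, 26.7]
tcp_rot: [-90.0, 0.1, -86.5]
ft_force: [0.8, 7.3, -2.2]
finger_gap: 23.1
```

Emit:
move_arm(motion="0 -0.03 0 0 0 0;0 -0.06 0 0 0 0;0 -0.06 0 0 0 0")

```text
time: 15.8
tool_pos: [561.0, -123.2, 26.6]
tcp_rot: [-90.0, 0.1, -86.5]
ft_force: [0.6, 8.6, -2.0]
finger_gap: 23.2
```

Emit:
move_arm(motion="0 -0.05 0 0 0 0;0 -0.1 0 0 0 0;0 -0.1 0 0 0 0")

```text
time: 16.05
tool_pos: [560.9, -123.4, 26.3]
tcp_rot: [-90.0, 0.2, -86.5]
ft_force: [1.1, 13.0, -2.6]
finger_gap: 23.5
```

Emit:
move_arm(motion="0 -0.03 0 0 0 0;0 -0.05 0 0 0 0;0 -0.05 0 0 0 0")

```text
time: 16.3
tool_pos: [560.8, -123.4, 26.2]
tcp_rot: [-90.0, 0.2, -86.5]
ft_force: [0.3, 14.8, -2.2]
finger_gap: 23.3
```

Hold for about 1.2 s, read in pieces.

Emit:
move_arm(motion="0 0 0 0 0 0;0 0 0 0 0 0;0 0 0 0 0 0;0 0 0 0 0 0;0 0 0 0 0 0")

```text
time: 16.72
tool_pos: [560.8, -123.4, 26.3]
tcp_rot: [-90.0, 0.2, -86.5]
ft_force: [1.0, 15.5, -3.1]
finger_gap: 23.3
```

Emit:
move_arm(motion="0 0 0 0 0 0;0 0 0 0 0 0;0 0 0 0 0 0;0 0 0 0 0 0;0 0 0 0 0 0;0 0 0 0 0 0;0 0 0 0 0 0")

```text
time: 17.3
tool_pos: [560.8, -123.4, 26.2]
tcp_rot: [-90.0, 0.2, -86.5]
ft_force: [1.3, 15.5, -2.4]
finger_gap: 23.0
```

Emit:
move_arm(motion="0 0 0 0 0 0;0 0 0 0 0 0;0 0 0 0 0 0")

```text
time: 17.55
tool_pos: [560.8, -123.4, 26.3]
tcp_rot: [-90.0, 0.2, -86.5]
ft_force: [0.1, 15.3, -2.1]
finger_gap: 23.1
```

Emit:
move_arm(motion="0 0.1 0 0 0 0;0 0.2 0 0 0 0;-0.02 0.4 0 0 0 0;-0.04 0.6 0 0 0 0;-0.05 0.9 0 0 0 0;-0.07 1.2 0 0 0 0;-0.07 1.3 0 0 0 0;-0.07 1.3 0 0 0 0")

```text
time: 18.22
tool_pos: [560.5, -112.7, 26.9]
tcp_rot: [-90.0, -0.0, -86.5]
ft_force: [-0.0, 0.3, -2.1]
finger_gap: 23.2
```

Emit:
move_arm(motion="0 0 0.2 0 0 0;0 0 0.5 0 0 0;0 0 0.8 0 0 0;0 0 0.8 0 0 0")

```text
time: 18.55
tool_pos: [561.1, -113.2, 35.9]
tcp_rot: [-89.9, -0.0, -86.5]
ft_force: [0.5, -1.3, -1.6]
finger_gap: 23.3
```

Emit:
move_arm(motion="0 0 0.3 0 0 0;0 0 0.6 0 0 0;0 0 1 0 0 0;0 0 1.5 0 0 0;0 0 2 0 0 0;0 0 3 0 0 0;0 0 4 0 0 0;0 0 5 0 0 0;0 0 5.5 0 0 0;0 0 5.5 0 0 0")

```text
time: 19.38
tool_pos: [561.9, -113.3, 92.4]
tcp_rot: [-89.8, -0.1, -86.5]
ft_force: [0.3, 0.5, -1.5]
finger_gap: 23.5
```

```bash
python3 -c "
from h import *
s=snap('top','top6');q=snap('scene','scene6');st=readout.sense();print(st['tool_pos'],st['tcp_rot'],st['ft_force'])
A=cv2.resize(s['image'][140:270,120:480],None,fx=2.2,fy=2.2,interpolation=cv2.INTER_CUBIC)
C=cv2.resize(q['image'][165:300,230:495],None,fx=2.3,fy=2.3,interpolation=cv2.INTER_CUBIC)
C=cv2.copyMakeBorder(C,0,0,0,A.shape[1]-C.shape[1],0)
cv2.imwrite('pics/c7.png',np.vstack([A,C]))
# placing candidate
print('bottle/tape', atz(s,(402,312),20),atz(s,(402,285),20),atz(s,(470,315),40))
"
```

```text
[ 560.68903905 -112.96730717   90.30980012] [-8.99560081e+01 -1.77278969e-02 -8.65414863e+01] [-0.00852373  0.39363082 -1.38229948]
bottle/tape [ 305.0233876  -136.58982611   20.        ] [ 364.11802577 -137.01873565   20.        ] [ 298.04992988 -283.13329934   40.        ]
```

View pics/c7.png

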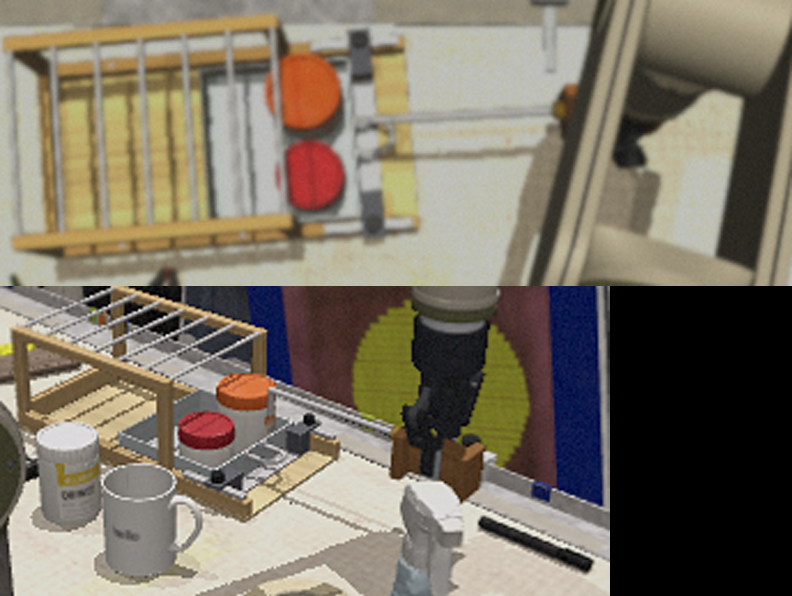

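The tray stands against the cheeks with both jars upright, and the hook's toe is clear above the eye, at ~(360,122) in the top crop. I'll return the hook to its old open spot.

Emit:
move_arm(motion="0 -1.5 0 0 0 0;0 -3.5 0 0 0 0;0 -5.7 0 0 0 0;-1.5 -7 0 0 0 -2;-3 -8.2 0 0 0 -4;-4.5 -9.4 0 0 0 -6;-6 -10.6 0 0 0 -8;-7.5 -11.8 0 0 0 -10;-9 -12.8 0 0 0 -12;-10 -13.4 0 0 0 -14")

```text
time: 20.32
tool_pos: [458.6, -247.5, 89.0]
tcp_rot: [-90.1, 0.0, -100.7]
ft_force: [-0.1, 0.2, -1.5]
finger_gap: 23.0
```

Emit:
move_arm(motion="0 0 0 0 0 0;0 0 -1.5 0 0 0;0 0 -3.5 0 0 0;0 0 -5 0 0 0;0 0 -6 0 0 0;0 0 -6 0 0 0;0 0 -6 0 0 0")

```text
time: 20.9
tool_pos: [460.3, -246.3, 29.4]
tcp_rot: [-90.1, 0.0, -100.5]
ft_force: [0.6, 0.2, -0.3]
finger_gap: 23.3
```

Emit:
move_arm(motion="0 0 -0.4 0 0 0;0 0 -0.8 0 0 0;0 0 -1.1 0 0 0;0 0 -1.3 0 0 0;0 0 -1.4 0 0 0;0 0 -1.4 0 0 0")

```text
time: 21.4
tool_pos: [460.3, -246.8, 15.7]
tcp_rot: [-90.0, 0.0, -100.5]
ft_force: [-0.4, 0.5, -1.0]
finger_gap: 23.3
```

Emit:
move_arm(motion="0 0 -0.05 0 0 0;0 0 -0.1 0 0 0;0 0 -0.1 0 0 0")

```text
time: 21.65
tool_pos: [460.5, -247.0, 15.0]
tcp_rot: [-90.0, -0.0, -100.5]
ft_force: [0.3, -0.6, -1.8]
finger_gap: 23.2
```

Emit:
move_arm(motion="0 0 -0.05 0 0 0;0 0 -0.1 0 0 0;0 0 -0.1 0 0 0")

```text
time: 21.9
tool_pos: [460.5, -246.9, 13.9]
tcp_rot: [-90.0, -0.0, -100.5]
ft_force: [0.3, -0.4, -1.8]
finger_gap: 22.9
```

Emit:
move_arm(motion="0 0 -0.05 0 0 0;0 0 -0.05 0 0 0;0 0 -0.05 0 0 0")

```text
time: 22.15
tool_pos: [460.5, -246.9, 13.8]
tcp_rot: [-90.0, 0.0, -100.5]
ft_force: [-2.9, 2.3, 5.9]
finger_gap: 23.2
```

Emit:
move_arm(motion="0 0 0 0 0 0;0 0 0 0 0 0;0 0 0 0 0 0;0 0 0 0 0 0;0 0 0 0 0 0;0 0 0 0 0 0;0 0 0 0 0 0;0 0 0 0 0 0", fingers=7.5)

```text
time: 22.82
tool_pos: [460.4, -246.9, 13.4]
tcp_rot: [-90.0, 0.0, -100.5]
ft_force: [-0.9, 0.8, -0.3]
finger_gap: 74.8
```

Emit:
move_arm(motion="0 0 1 0 0 0;0 0 3 0 0 0;0 0 6 0 0 0;0 0 9 0 0 0;0 0 12 0 0 0;0 0 15 0 0 0;-2 1 17 0 0 0;-5 2 18 0 0 0;-8 4 19 0 0 0;-8 6 20 0 0 0")

```text
time: 23.65
tool_pos: [376.6, -186.3, 213.9]
tcp_rot: [-90.1, -0.0, -100.7]
ft_force: [-0.5, 0.2, -0.8]
finger_gap: 75.1
```

Emit:
move_arm(motion="0 0 0 0 0 0;0 0 0 0 0 0;0 0 0 0 0 0;0 0 0 0 0 0")

```text
time: 23.98
tool_pos: [380.5, -187.3, 213.2]
tcp_rot: [-90.0, -0.0, -100.5]
ft_force: [-0.3, 0.5, 0.2]
finger_gap: 75.2
```

```bash
python3 -c "
from h import *
s=snap('top','top7');q=snap('scene','scene7');st=readout.sense();print(st['tool_pos'],st['time'],st['ft_force'])
A=cv2.resize(s['image'][140:270,120:490],None,fx=2.14,fy=2.14,interpolation=cv2.INTER_CUBIC)
C=cv2.resize(q['image'][165:345,230:495],None,fx=1.8,fy=1.8,interpolation=cv2.INTER_CUBIC)
C=cv2.copyMakeBorder(C,0,0,0,A.shape[1]-C.shape[1],0)
cv2.imwrite('pics/c8.png',np.vstack([A,C])[:600])"
```

```text
[ 380.36698869 -187.22733038  212.80508855] 24.0833 [-0.54301548 -0.62000125 -0.1746648 ]
```

View pics/c8.png

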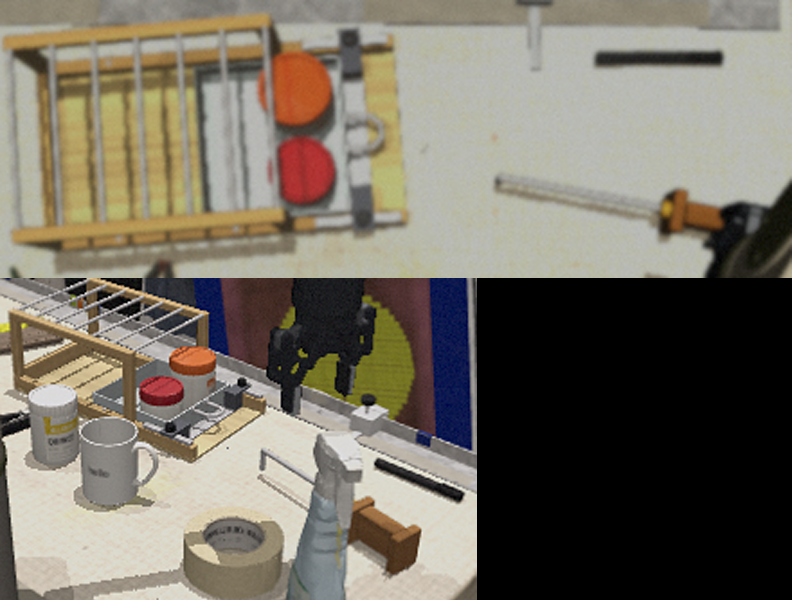

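The final look shows the tray against both cheeks (wall at x≈343, cheeks at 340–372 in the top crop), both jars upright, the hook standing on its handle on the open table with its toe at (500,182), and the other things unmoved.

```bash
python3 -c "
from h import *
print(r.hand_in())"
```

```text
the job is handed in; nothing more can be done
None
```

The job is done and handed in at about 24 s of the 72 s allowed. I picked up the hook by its handle, dropped its toe into the tray eye and drew the tray out until it met both cheeks. I then unhooked it and stood the hook back down at its original spot on the open table.

- **Forces:** Sliding took about 3–4 N. The seating pull read 14.8–15.5 N for about 1.25 s, and no force reading on the tray was above 15.5 N. Forces were only read at the end of each move, so a brief peak in between would not show.
- **Final pictures:** The tray is against both cheeks with both jars upright, the hook is standing level clear of the rack, the gripper is touching nothing, and the other things in view were not moved.
- **What disagreed:**
  - My separate sightings of the eye differed by about 2–3 mm.
  - One triangulation of the eye's tip had a 10 mm ray gap, so I set it aside.
  - One long arm move fell about 20 mm short and was corrected before the grasp.

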